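# Seat the notched gauge in the keyed test cradle

## Task

One of the three small brass-bezelled gauges lying on the ledge has a square notch in the middle of one edge of its blue back plate. Pick up that gauge, turn it so that the notch fits over the yellow key of the green test cradle, and set it gently, not dropped, dial up and flat on the cradle's floor, then let go. Do not disturb the other two small gauges on the ledge.

Things in the scene. Friction and masses are not known exactly. Their poses are not given: they have to be found in the camera images.
- gauge_center (a point): Gauge to seat, dial up, 70 mm tall, 400 g: round case 40 mm dia. from 24 to 70 mm up, brass bezel, white dial; below it a 32 mm neck on a square blue back plate 92 x 92 x 8 mm. One notch, 32 wide x 26 deep, open to the edge, in the middle of the plate's +x edge. Point: on the axis, 35 mm above the underside; z up, x towards the notch. Grip the case from any side.
- cradle: Fixed green cradle 128 x 128 mm. Pocket 108 x 108, floor 10 mm above the ledge, lip top 18. Yellow key, 12 wide, 28 to 54 mm from the centre towards +x, top 22 above the ledge. Origin: centre of its underside, on the ledge; z up, x towards the key. A seated gauge is centred here, x along x, underside on the floor; play 8 mm each side in the pocket, 10 mm each side of the key.
- plain_gauge_center (a point): Bystander: like the gauge to seat in all sizes, but its square blue back plate has no notch. Point: on the axis, 35 mm above its underside; z up.
- corner_gauge_center (a point): Bystander: like the gauge to seat in all sizes, but its square blue back plate has one corner cut away (28 x 28 mm) and no notch in the middle of an edge. Point: on the axis, 35 mm above its underside; z up.
Not all that is in view belongs to the job. What is shaped like the part that bears gauge_center but red is not meant. There is more than one size of the cradle; the one meant has the size given above.

How it is judged:
By the outcome, as a careful person would: the job done as asked, in the order asked, and still so for the second after the job is handed in, with the robot touching nothing.
It also fails if it takes over 35 s, if anything falls off the work surface, if the arm or the gripper's body presses on something with over 40 N, if the wrist force passes 120 N, or if a joint passes its speed limit or range.

## Robot

A 6-joint arm with a two-finger parallel gripper is mounted at the origin on the work surface. World frame = base frame: x ahead of the robot, y to its left, z up, the work surface at z = 0. Lengths are in mm, angles in rad, forces in N, time in s.
With the tool pointing down it reaches from about 350 to 975 mm from the base axis. Payload 7.1 kg.
Tool frame: the origin (TCP) lies between the finger pads; the fingertips stand 19 mm ahead of it and the grasp point (between the pads) is the TCP; z points along the fingers, y is the line along which they close (so a half turn about z gives the same grasp; the last joint's range is limited). The gripper opens to 88 mm and grips with 3 to 60 N. Pads are 20 mm wide; open, the fingers measure 115 mm over their backs; the gripper's body (75 mm by 178 mm) begins 61 mm behind the grasp point.
Start: joints at [1.247, 0.423, 1.63, -0, 1.089, -0.019], TCP at [187.532, 596.185, 241.675] pointing down, gripper open.
Joint ranges: [-3, 3], [-0.9, 2.11], [0.09, 2.58], [-1.31, 4.45], [0.11, 2.69], [-2.54, 2.54]. Speed limits (rad/s): [2.39, 2.39, 3.01, 3.14, 3.14, 3.14].

## Interface

Orientations are given as a rotation vector (axis times angle).
In Python, from workcell import ctrl gives the robot as it stands.
- The arm moves only by the tool arm_command, never from a script. Its argument "series" is a list of rows, each an object with "linear": the shift along the tool's x, y, z in m, a list of three; "turn": the turn about the tool's z in rad. A call has 1 to 10 rows; each row shifts and turns the commanded pose from where the row before left it, along the tool's axes as they then stand; what a row does not reach is not made up. A row lasts 1/10 s, in which the tool goes at most 50 mm and 8.59 degrees, less where a joint would pass 70% of its speed; a pose out of reach is approached as far as the arm can. A call with a gripper value outside its range is refused whole. "jaw" is the opening, from -1 (shut) to 1 (fully open), set as the call begins (left out, the last holds). The fingers move at their own pace and stop on an object; the grip force is fixed at half the most. Time passes only in rows, so rows that do not move let the fingers close. It gives the time, the measured TCP pose, the force, the opening and the grip force at its end, in the units of the state.
- ctrl.get_obs(): the state, without advancing time (a new reading comes with each control period).
- ctrl.get_image(name): name is "scene" or "top" or "wrist"; returns a dict with "frame" (400x640x3 uint8, blue, green, red), "fx", "fy", "cx", "cy" (pixels), "k1" (the pictures are not rectified: a ray, as slopes to the right and down, at radius r is drawn at 1 + k1 r^2 times it, then the intrinsics apply), "rvec" (rotation vector, rad) and "tvec" (3), from world to camera coordinates, as OpenCV has them. Camera axes: x right, y down, z forward; pixel columns grow to the right and rows downward; lengths in mm; the calibration is good to about 2 mm. A picture is of the moment at which its call begins. There is no depth.
- ctrl.close_job(): hands the job in; it is judged then, once.
The state is a dict: "t": time; "qpos": joint angles; "qvel": joint speeds; "joint_torque": joint torques, N m; "ee_pos": TCP position; "orientation": TCP orientation; "ft_force": force on the tool from outside, world axes, zero at the start; "moment": the same for the moment, N m; "width": finger opening in mm; "grasp_force": force on a finger pad.
Only numpy, scipy, OpenCV 4.12 (cv2) and the standard library are available. Lean on these libraries where they do the work, as an engineer would, in place of code of your own. Each camera call takes 0.05 s, during which the arm holds its last target. There are 200 camera calls.

## Working session

There is one attempt and no reset: what is moved stays moved. The work goes in short steps, Python scripts to look and compute and a tool call to move; the robot and the scene stay as the last step left them, time stands still between calls to the robot, and variables do not carry over. Pictures are saved under pics/ and viewed, at most 10 in all, crops included, and the job is handed in when it is done.

Besides the shell and the picture viewer there is one more tool, called after ">>>" by a JSON object that holds its "op" and its "data", one argument or row to a line. arm_command: Moves the arm, as the interface text tells. Its arguments: {"type":"object","properties":{"series":{"type":"array"},"jaw":{"type":"number"}},"required":["series"]}

```bash
mkdir -p pics; cat > h.py <<'E'
import numpy as np,cv2
from workcell import ctrl
def img(n): return ctrl.get_image(n)
def ray(im,p):
    u=np.array([(p[0]-im['cx'])/im['fx'],(p[1]-im['cy'])/im['fy']],float); d=u.copy()
    for _ in range(30): d=u/(1+im['k1']*(d@d))
    R=cv2.Rodrigues(np.array(im['rvec'],float))[0]; t=np.array(im['tvec'],float).ravel()
    v=R.T@np.array([d[0],d[1],1]); return -R.T@t, v/np.linalg.norm(v)
def onz(im,p,z):
    o,v=ray(im,p); return o+v*(z-o[2])/v[2]
def two(im1,p1,im2,p2):
    o,v=ray(im1,p1);q,w=ray(im2,p2)
    s=np.linalg.lstsq(np.c_[v,-w],q-o,rcond=None)[0]; a,b=o+v*s[0],q+w*s[1]
    return (a+b)/2,np.linalg.norm(a-b)
def proj(im,P):
    R=cv2.Rodrigues(np.array(im['rvec'],float))[0]; c=R@np.array(P,float)+np.array(im['tvec'],float).ravel()
    d=c[:2]/c[2]; d=d*(1+im['k1']*(d@d)); return d*[im['fx'],im['fy']]+[im['cx'],im['cy']]
E
python3 - <<'E'
from h import *
import pickle
D={n:img(n) for n in("scene","top","wrist")}
pickle.dump(D,open('d0.pkl','wb'))
for n in D: cv2.imwrite(f'pics/{n}0.png',D[n]['frame']); print(n,D[n]['fx'],D[n]['k1'],ray(D[n],(320,200)))
print(ctrl.get_obs())
E
```

```text
scene 515.1750999599183 0.01844924951391035 (array([1140.00815662, -283.25189945,  711.70408547]), array([-0.67410034,  0.31904779, -0.66618109]))
top 376.4733067996265 -0.08640298034929363 (array([390.26647731,  36.55777526, 888.19350009]), array([ 0.10710122, -0.00898358, -0.99420754]))
wrist 281.83068419844096 -0.041934026832329274 (array([110.08937512, 618.3978663 , 384.29289193]), array([ 0.29249953, -0.08619028, -0.95237349]))
{'t': 0.15, 'qpos': array([ 1.24698581e+00,  4.23669823e-01,  1.63046701e+00, -4.36208691e-06,
        1.08861991e+00, -1.89982650e-02]), 'qvel': array([-0.00076201, -0.0032542 , -0.00148314,  0.00034212,  0.00078944,
        0.00211934]), 'joint_torque': array([-1.36140743e-04, -5.44986713e+01, -2.73920006e+01,  6.44734385e-02,
        2.03912181e-02, -2.56400784e-05]), 'ee_pos': array([187.4215393 , 595.82404464, 241.09608325]), 'orientation': array([-4.76913766e-01, -3.10498483e+00,  1.80267417e-03]), 'ft_force': array([ 0.35152827, -0.39242526,  0.78996141]), 'moment': array([0.01670489, 0.00874707, 0.00382259]), 'grasp_force': 0.0, 'width': 87.76638682837088}
```

View pics/top0.png

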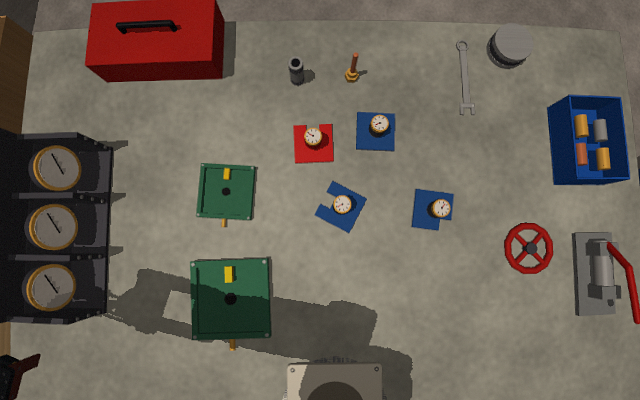

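View pics/scene0.png

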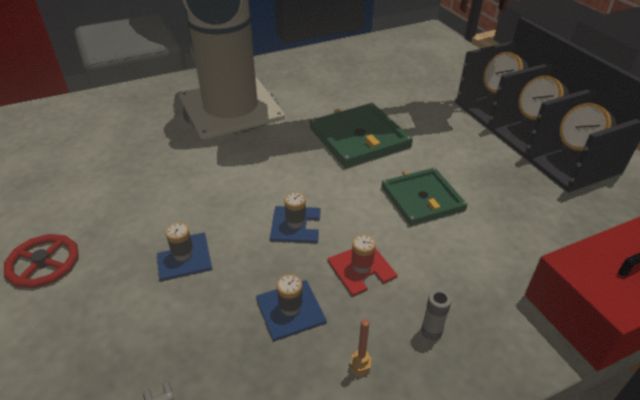

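Top view:
- **Blue candidates:** (342,205) has a notch in the middle of its left edge. (379,124) is plain. (441,208) has a cut corner. The first one fits; the one at (313,137) is red and so not meant.
- **Cradles:** (227,191) is about 57 px wide, or about 128 mm. (231,298) is about 80 px and too large.

I'll measure these and confirm in a crop.

```bash
python3 - <<'E'
from h import *
import pickle
D=pickle.load(open('d0.pkl','rb')); T,S=D['top'],D['scene']
def blob(im,lo,hi,near,R=40,minA=6):
    h=cv2.cvtColor(im['frame'],cv2.COLOR_BGR2HSV); m=cv2.inRange(h,lo,hi)
    n,l,s,c=cv2.connectedComponentsWithStats(m)
    k=[i for i in range(1,n) if s[i,4]>=minA and np.hypot(*(c[i]-near))<R]
    i=max(k,key=lambda i:s[i,4]); return (l==i).astype(np.uint8)*255,c[i],s[i]
W=((0,0,150),(179,90,255)); B=((105,100,30),(125,255,255)); G=((65,80,20),(90,255,255)); Y=((20,130,90),(35,255,255))
for nm,near in(('T',((342,204),(379,124),(441,208),(313,136))),('S',((295,198),(290,281),(178,231),(364,241)))):
    im={'T':T,'S':S}[nm]
    for p in near:
        try: print(nm,p,'dial',blob(im,*W,p,8)[1:])
        except Exception as e: print(nm,p,'none')
for im,p,k in((T,(227,191),(227,173)),(S,(424,195),(434,203))):
    m,c,s=blob(im,*G,p); print('cradle',c,s); 
    ct=max(cv2.findContours(m,0,2)[0],key=cv2.contourArea); print(cv2.approxPolyDP(cv2.convexHull(ct),5,True).reshape(-1,2).tolist(), cv2.boxPoints(cv2.minAreaRect(ct)).tolist())
    print('key',blob(im,*Y,k,10)[1:])
for im,p in((T,(342,205)),(S,(295,225))):
    m,c,s=blob(im,*B,p); ct=max(cv2.findContours(m,0,2)[0],key=cv2.contourArea)
    print('plate',c,s,cv2.minAreaRect(ct),cv2.approxPolyDP(ct,3,True).reshape(-1,2).tolist())
a=cv2.resize(T['frame'][100:245,180:470],None,fx=2.7,fy=2.7,interpolation=cv2.INTER_CUBIC)
cv2.imwrite('pics/crop1.png',a)
E
```

```text
T (342, 204) dial (array([342.11656442, 203.67484663]), array([335, 197,  15,  15, 163], dtype=int32))
T (379, 124) dial (array([379.74074074, 122.71851852]), array([373, 116,  14,  14, 135], dtype=int32))
T (441, 208) dial (array([441.19205298, 207.56291391]), array([434, 201,  15,  14, 151], dtype=int32))
T (313, 136) dial (array([312.92198582, 135.56028369]), array([306, 129,  14,  14, 141], dtype=int32))
S (295, 198) dial (array([294.32330827, 198.42857143]), array([286, 193,  18,  12, 133], dtype=int32))
S (290, 281) dial (array([288.34632035, 283.4025974 ]), array([279, 275,  21,  17, 231], dtype=int32))
S (178, 231) dial (array([176.88050314, 229.30188679]), array([167, 223,  20,  14, 159], dtype=int32))
S (364, 241) dial (array([363.15508021, 241.82887701]), array([354, 235,  20,  15, 187], dtype=int32))
cradle [225.67104303 191.76221736] [ 197  163   58   57 2742]
[[201, 163], [254, 167], [250, 219], [199, 216]] [[196.31173706054688, 215.94705200195312], [200.45880126953125, 162.0352783203125], [254.90585327148438, 166.2235107421875], [250.7587890625, 220.13528442382812]]
ke
[... 316 characters left out ...]
.00001525878906]]
key (array([434.96551724, 203.37931034]), array([429, 199,  11,  10,  29], dtype=int32))
plate [341.64655985 207.91423186] [ 315  181   52   52 1061] ((340.36767578125, 206.3514404296875), (38.98298263549805, 38.56380844116211), 27.758541107177734) [[332, 181], [327, 191], [336, 196], [347, 195], [352, 201], [351, 209], [338, 214], [332, 205], [329, 209], [320, 204], [315, 214], [348, 232], [366, 199]]
plate [289.90196078 228.87254902] [271 207  46  33 510] ((295.4339294433594, 225.8798065185547), (45.0198974609375, 31.226930618286133), 9.865806579589844) [[276, 208], [271, 237], [316, 239], [316, 231], [303, 227], [293, 235], [280, 233], [277, 225], [284, 219], [283, 208]]
```

View pics/crop1.png

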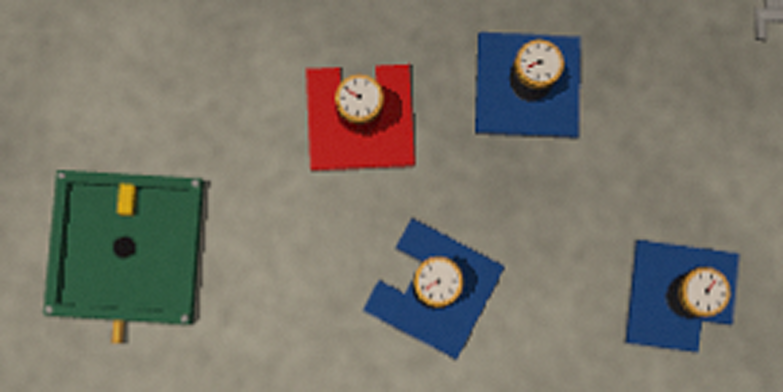

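The crop confirms it. The blue gauge at crop (437,280) has a square notch in the middle of its left edge, and the one at (705,290) has a cut corner. The small cradle's key points to image-up.

```bash
python3 - <<'E'
from h import *
import pickle
np.set_printoptions(precision=1,suppress=True)
D=pickle.load(open('d0.pkl','rb')); T,S=D['top'],D['scene']
print('dial',two(T,(342.1,203.7),S,(294.3,198.4)))
print('others',two(T,(379.7,122.7),S,(288.3,283.4)),two(T,(441.2,207.6),S,(176.9,229.3)),two(T,(312.9,135.6),S,(363.2,241.8)))
k,e=two(T,(226.0,173.5),S,(435,203.4)); print('key',k,e)
print('key2',onz(T,(226.5,173.),22))
c=[onz(T,p,18)for p in((200.5,163.),(254.9,166.7),(250.8,219.6),(197.5,215.9))]
print('cradle lip',np.array(c),np.mean(c,0),[np.linalg.norm(c[i]-c[i-1]) for i in range(4)])
p=[onz(T,q,8)for q in((332,181),(366,199),(348,232),(315,214))]
p=np.array(p);print('plate',p,p.mean(0),[np.linalg.norm(p[i]-p[i-1]) for i in range(4)])
n=(p[0]+p[3]-p[1]-p[2])/2;print('notch yaw',np.arctan2(n[1],n[0]))
x=(p[0]-p[3]);print(np.arctan2(x[1],x[0])+np.pi/2, 'from rect')
print('robot R',cv2.Rodrigues(ctrl.get_obs()['orientation'])[0])
# cradle lip corners two-view: predicted pixels in scene for z=18 and 0
for q in c: print(proj(S,q))
a=cv2.resize(S['frame'][160:250,250:480],None,fx=3.4,fy=3.4,interpolation=cv2.INTER_CUBIC)
for q in list(c)+list(p):
    u=(proj(S,q)-[250,160])*3.4; cv2.circle(a,tuple(int(v) for v in u),3,(0,0,255),-1)
cv2.imwrite('pics/crop2.png',a)
E
```

```text
dial (array([469.7, -19. ,  73. ]), np.float64(0.1935402169636018))
others (array([ 651.5, -106. ,   72.8]), np.float64(0.3864202090068989)) (array([ 459.7, -236.8,   73.8]), np.float64(0.3266439732068911)) (array([622. ,  44. ,  73.5]), np.float64(0.08666377028695997))
key [547.8 249.3  22.9] 2.625890267003562
key2 [548.5 247.2  22. ]
cradle lip [[573.8 310.9  18. ]
 [563.7 181.2  18. ]
 [439.3 189.3  18. ]
 [448.5 314.5  18. ]] [506.4 249.   18. ] [np.float64(125.37714322659744), np.float64(130.05243484061802), np.float64(124.62953942024197), np.float64(125.53425368882256)]
plate [[530.1  -0.1   8. ]
 [486.8 -79.9   8. ]
 [409.5 -36.2   8. ]
 [452.2  40.5   8. ]] [469.7 -18.9   8. ] [np.float64(87.9006219395388), np.float64(90.76197402794183), np.float64(88.714398855555), np.float64(87.83730534446777)]
notch yaw 1.0687668535317514
1.0901016378282835 from rect
robot R [[-1.   0.3 -0. ]
 [ 0.3  1.  -0. ]
 [ 0.  -0.  -1. ]]
[467.1 204.6]
[409.2 220.2]
[380.6 181.8]
[432.9 168.8]
```

View pics/crop2.png

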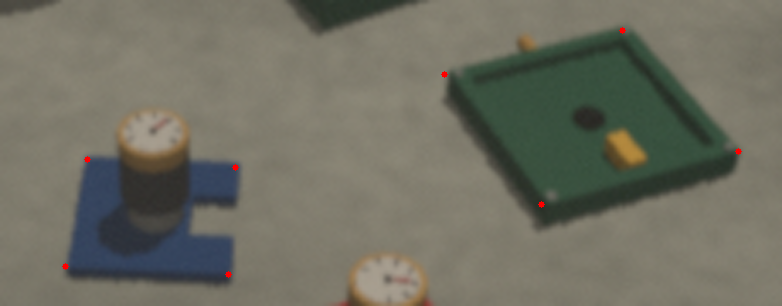

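The two views agree to within 3 mm:
- **Gauge:** axis (470,-19), dial at z≈73 (70 given), notch yaw ≈1.07.
- **Cradle:** centre (506,249), key top z≈23 (22 given), yaw ≈-0.06.

The cradle's sides come out at 125–130 mm and the plate's at 88–91 mm, so sizes and reach are fine. I'll keep the present tool yaw for the grasp and move to hover over the gauge.

>>> {"op": "arm_command", "data": {
  "series": [
    {"linear":[-0.03,-0.033,0],"turn":0},
    {"linear":[-0.03,-0.033,0],"turn":0},
    {"linear":[-0.03,-0.033,0],"turn":0},
    {"linear":[-0.03,-0.033,0],"turn":0},
    {"linear":[-0.03,-0.033,0],"turn":0},
    {"linear":[-0.03,-0.033,0],"turn":0},
    {"linear":[-0.03,-0.033,0],"turn":0},
    {"linear":[-0.03,-0.033,0],"turn":0},
    {"linear":[-0.03,-0.033,0],"turn":0},
    {"linear":[-0.03,-0.033,0],"turn":0}
  ],
  "jaw": 1
}}

```text
t: 1.15
ee_pos: [375.0, 189.7, 241.7]
orientation: [0.476, 3.105, 0.0]
ft_force: [0.2, 0.4, -0.0]
width: 88.1
grasp_force: 0.0
```

>>> {"op": "arm_command", "data": {
  "series": [
    {"linear":[-0.03,-0.034,0.01],"turn":0},
    {"linear":[-0.03,-0.034,0.01],"turn":0},
    {"linear":[-0.03,-0.034,0.01],"turn":0},
    {"linear":[-0.03,-0.034,0.01],"turn":0},
    {"linear":[-0.034,-0.036,0.01],"turn":0},
    {"linear":[0,0,0],"turn":0},
    {"linear":[0,0,0],"turn":0},
    {"linear":[0,0,0],"turn":0}
  ]
}}

```text
t: 1.95
ee_pos: [469.1, -17.8, 191.7]
orientation: [-0.476, -3.104, -0.0]
ft_force: [-0.8, -0.6, -0.4]
width: 87.9
grasp_force: 0.0
```

```bash
python3 - <<'E'
from h import *
o=ctrl.get_obs(); print(o['t'],o['ee_pos'],cv2.Rodrigues(o['orientation'])[0].round(4).tolist(),o['qpos'].round(2),o['ft_force'])
W=img('wrist'); import pickle; pickle.dump(W,open('w1.pkl','wb')); cv2.imwrite('pics/w1.png',W['frame'])
print(proj(W,(470,-19,70)))
E
```

```text
1.95 [469.06653207 -17.76691807 191.71492786] [[-0.954, 0.2998, -0.0008], [0.2998, 0.954, 0.0003], [0.0009, 0.0, -1.0]] [-0.06  0.27  2.    0.    0.87 -1.33] [-0.75919837 -0.62792075 -0.36858193]
[318.95933025 197.13017293]
```

View pics/w1.png

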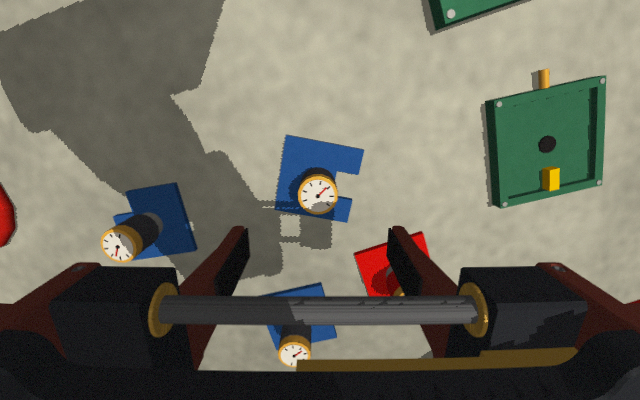

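The wrist view shows the notched gauge with its dial at about (318,194), where it was predicted at (319,197). The cradle's corner screws and key (551,179) are visible too. I'll refine from here.

```bash
python3 - <<'E'
from h import *
import pickle
np.set_printoptions(precision=1,suppress=True)
W=pickle.load(open('w1.pkl','rb'));D=pickle.load(open('d0.pkl','rb'));T=D['top']
h=cv2.cvtColor(W['frame'],cv2.COLOR_BGR2HSV)
m=cv2.inRange(h,(0,0,100),(179,90,255))|cv2.inRange(h,(10,80,90),(30,255,255)); r=np.zeros_like(m); cv2.circle(r,(318,194),22,255,-1); 
b=cv2.inRange(h,(105,90,30),(125,255,255))
ct=max(cv2.findContours(cv2.morphologyEx(cv2.inRange(h,(8,90,90),(32,255,255))&r,3,np.ones((3,3))),0,2)[0],key=cv2.contourArea)
c,_=cv2.minEnclosingCircle(ct);e=cv2.fitEllipse(ct) ;print('bezel',c,e,onz(W,e[0],70),two(W,e[0],T,(342.1,203.7)))
n,l,s,cc=cv2.connectedComponentsWithStats(cv2.morphologyEx(cv2.inRange(h,(65,60,20),(95,255,255)),3,np.ones((7,7))))
i=l[185,520];ct=max(cv2.findContours((l==i).astype(np.uint8),0,2)[0],key=cv2.contourArea)
print(cv2.approxPolyDP(cv2.convexHull(ct),4,True).reshape(-1,2).tolist())
s=[(493.5,204),(600,183),(602,80),(491,103)]
q=np.array([onz(W,p,18) for p in s]);print('screws W',q,q.mean(0)); d=(q[0]+q[1]-q[2]-q[3]);print('yaw',np.arctan2(d[1],d[0])); d=(q[1]-q[0]+q[2]-q[3]);print(np.arctan2(d[1],d[0])-np.pi/2)
hole=onz(W,(547,144),10); print('hole W',hole,'T',onz(T,(226,191.3),10))
y=cv2.inRange(h,(20,120,90),(35,255,255))[150:210,530:570];print(cv2.moments(y,True)['m10']/cv2.moments(y,True)['m00']+530)
k=cv2.inRange(h,(20,120,90),(35,255,255)); print('key',onz(W,(551,181),22))
bb=(b>0)
n,l,s,cc=cv2.connectedComponentsWithStats(b);i=l[150,300];ct=max(cv2.findContours((l==i).astype(np.uint8),0,2)[0],key=cv2.contourArea)
a=cv2.approxPolyDP(cv2.convexHull(ct),3,True).reshape(-1,2);print(a.tolist());print(np.array([onz(W,p,8) for p in a]))
E
```

```text
bezel (317.2464904785156, 193.6690216064453) ((317.4472351074219, 193.8047332763672), (39.13417053222656, 39.89081954956055), 36.621971130371094) [466.3 -19.4  70. ] (array([471.8, -20.8,  50.4]), np.float64(0.7674723759144692))
[[605, 76], [601, 184], [504, 207], [494, 204], [485, 101]]
screws W [[556.7 174.6  18. ]
 [570.5 307.3  18. ]
 [450.1 313.5  18. ]
 [439.1 187.3  18. ]] [504.1 245.7  18. ]
yaw -0.07950158501743626
-0.09543397829691425
hole W [505.7 250.9  10. ] T [506.9 250.4  10. ]
551.0227272727273
key [547.1 243.3  22. ]
[[286, 135], [363, 150], [346, 222], [275, 209]]
[[406.2 -38.3   8. ]
 [449.1  41.2   8. ]
 [529.4  -2.    8. ]
 [486.7 -80.7   8. ]]
```

Gauge axis (468,-19.5), notch yaw 1.075; cradle centre (506,250.5), yaw about -0.075. Next I descend with the TCP to z=50 and grip.

>>> {"op": "arm_command", "data": {
  "series": [
    {"linear":[0,-0.002,0.03],"turn":0},
    {"linear":[0,0,0.03],"turn":0},
    {"linear":[0,0,0.03],"turn":0},
    {"linear":[0,0,0.025],"turn":0},
    {"linear":[0,0,0.017],"turn":0},
    {"linear":[0,0,0.01],"turn":0},
    {"linear":[0,0,0],"turn":0},
    {"linear":[0,0,0],"turn":0}
  ]
}}

```text
t: 2.8
ee_pos: [469.4, -19.8, 50.4]
orientation: [0.475, 3.105, 0.0]
ft_force: [-0.1, -0.2, 0.3]
width: 87.7
grasp_force: 0.0
```

>>> {"op": "arm_command", "data": {
  "series": [
    {"linear":[0,0,0],"turn":0},
    {"linear":[0,0,0],"turn":0},
    {"linear":[0,0,0],"turn":0},
    {"linear":[0,0,0],"turn":0},
    {"linear":[0,0,0],"turn":0},
    {"linear":[0,0,0],"turn":0},
    {"linear":[0,0,0],"turn":0},
    {"linear":[0,0,0],"turn":0},
    {"linear":[0,0,0],"turn":0},
    {"linear":[0,0,0],"turn":0}
  ],
  "jaw": -1
}}

```text
t: 3.8
ee_pos: [469.3, -20.3, 49.8]
orientation: [0.477, 3.105, 0.0]
ft_force: [0.5, 1.2, 1.9]
width: 39.4
grasp_force: 30.0
```

>>> {"op": "arm_command", "data": {
  "series": [
    {"linear":[0,0,-0.005],"turn":0},
    {"linear":[0,0,-0.015],"turn":0},
    {"linear":[0,0,-0.025],"turn":0},
    {"linear":[0,0,-0.025],"turn":0},
    {"linear":[0,0,-0.02],"turn":0},
    {"linear":[0,0,0],"turn":0.05},
    {"linear":[0,0,0],"turn":0.1},
    {"linear":[0,0,0],"turn":0.1},
    {"linear":[0,0,0],"turn":0.1},
    {"linear":[0,0,0],"turn":0.1}
  ]
}}

```text
t: 4.8
ee_pos: [468.2, -20.4, 139.5]
orientation: [-1.163, -2.917, 0.001]
ft_force: [-0.1, 1.1, -3.8]
width: 39.9
grasp_force: 30.0
```

>>> {"op": "arm_command", "data": {
  "series": [
    {"linear":[0,0,0],"turn":0.1},
    {"linear":[0,0,0],"turn":0.1},
    {"linear":[0,0,0],"turn":0.1},
    {"linear":[0,0,0],"turn":0.1},
    {"linear":[0,0,0],"turn":0.1},
    {"linear":[0,0,0],"turn":0.1},
    {"linear":[0,0,0],"turn":0.07},
    {"linear":[0,0,0],"turn":0.03},
    {"linear":[0,0,0],"turn":0},
    {"linear":[0,0,0],"turn":0}
  ]
}}

```text
t: 5.8
ee_pos: [468.6, -20.4, 139.6]
orientation: [-2.087, -2.347, 0.001]
ft_force: [0.2, -0.3, -4.1]
width: 39.6
grasp_force: 30.0
```

```bash
python3 - <<'E'
from h import *
o=ctrl.get_obs(); R=cv2.Rodrigues(o['orientation'])[0]
print(o['t'],o['ee_pos'],R.round(3).tolist(),o['qpos'].round(2),o['width'],R.T@(np.array([506,250.5,o['ee_pos'][2]])-o['ee_pos']))
E
```

```text
5.8 [468.61325928 -20.42600717 139.59970217] [[-0.117, 0.993, -0.001], [0.993, 0.117, -0.0], [0.0, -0.001, -1.0]] [-0.07  0.36  2.04 -0.    0.74 -0.19] 39.60904598665234 [ 2.64717136e+02  6.87277612e+01 -4.81791618e-02]
```

Next I shift 264 mm in tool x and 69 mm in tool y, then look from above the cradle before lowering.

>>> {"op": "arm_command", "data": {
  "series": [
    {"linear":[0.015,0.004,0],"turn":0},
    {"linear":[0.03,0.008,0],"turn":0},
    {"linear":[0.035,0.009,0],"turn":0},
    {"linear":[0.035,0.009,0],"turn":0},
    {"linear":[0.035,0.009,0],"turn":0},
    {"linear":[0.035,0.009,0],"turn":0},
    {"linear":[0.035,0.009,0],"turn":0},
    {"linear":[0.03,0.008,0],"turn":0},
    {"linear":[0.015,0.004,0],"turn":0},
    {"linear":[0,0,0],"turn":0}
  ]
}}

```text
t: 6.8
ee_pos: [507.1, 252.4, 139.6]
orientation: [2.086, 2.349, 0.0]
ft_force: [0.0, -0.7, -3.8]
width: 39.8
grasp_force: 30.0
```

>>> {"op": "arm_command", "data": {
  "series": [
    {"linear":[0,0,0.02],"turn":0},
    {"linear":[0,0,0.015],"turn":0},
    {"linear":[0,0,0.01],"turn":0},
    {"linear":[0,0,0],"turn":0},
    {"linear":[0,0,0],"turn":0}
  ]
}}

```text
t: 7.3
ee_pos: [507.0, 250.3, 94.6]
orientation: [-2.089, -2.346, 0.001]
ft_force: [0.9, -0.5, -4.7]
width: 39.8
grasp_force: 30.0
```

```bash
python3 - <<'E'
from h import *
import pickle
o=ctrl.get_obs(); print(o['ee_pos'],o['qpos'].round(2))
D={n:img(n) for n in("scene","top","wrist")}; pickle.dump(D,open('d2.pkl','wb'))
W=D['wrist']['frame']; S=cv2.resize(D['scene']['frame'][110:250,310:500],None,fx=2.9,fy=2.9)[:400,:550]
T=cv2.resize(D['top']['frame'][150:240,180:280],None,fx=2.5,fy=2.5)[:200,:250]
a=np.zeros((600,800,3),np.uint8); a[:400,:640]=W; a[400:600,550:800]=cv2.resize(T,(250,200)); a[400:600,:272]=cv2.resize(S,(272,200)); a[400:600,272:547]=0
cv2.imwrite('pics/m2.png',a)
E
```

```text
[507.01002688 250.32596129  94.64680261] [ 0.44  0.55  1.85 -0.    0.75  0.32]
```

View pics/m2.png

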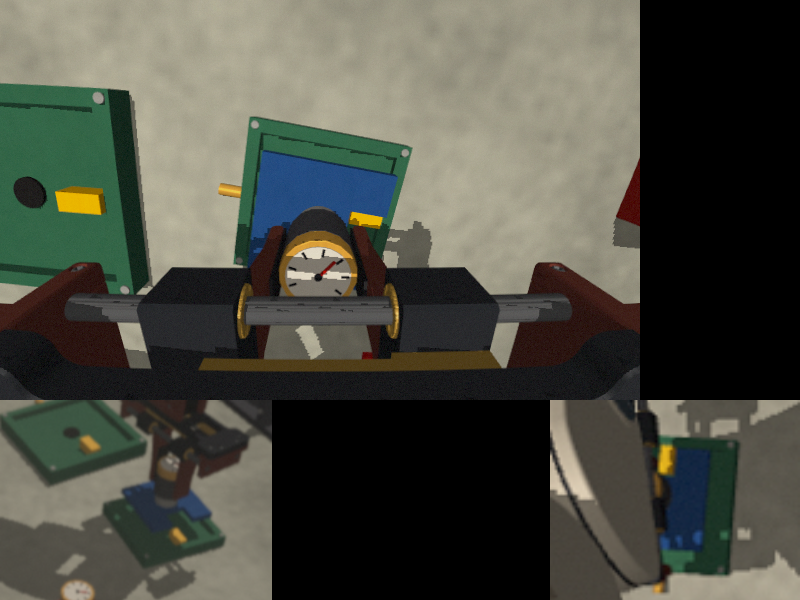

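In the wrist view the plate's far edge runs from (261,151) to (397,177), and the cradle's far lip is nearly parallel to it. The key (366,219) sits within the notch. I'll check this in numbers.

```bash
python3 - <<'E'
from h import *
import pickle
np.set_printoptions(precision=1,suppress=True)
D=pickle.load(open('d2.pkl','rb')); W=D['wrist'];h=cv2.cvtColor(W['frame'],cv2.COLOR_BGR2HSV)
b=cv2.inRange(h,(105,90,30),(125,255,255)); n,l,s,c=cv2.connectedComponentsWithStats(b); i=l[180,300]
ct=max(cv2.findContours((l==i).astype(np.uint8),0,2)[0],key=cv2.contourArea); a=cv2.approxPolyDP(ct,2.5,True).reshape(-1,2)
print(a.tolist())
P=[onz(W,p,52.6) for p in((260.5,150.5),(397.5,177))]; d=P[1]-P[0]; th=np.arctan2(d[1],d[0]); print('plate',P,np.linalg.norm(d),th)
print('center from edge',(P[0]+P[1])/2+46*np.array([np.sin(th),-np.cos(th),0]))
Q=[onz(W,p,18) for p in((254,125),(405.5,153))]; d=Q[1]-Q[0]; th=np.arctan2(d[1],d[0]); print('screws',Q,np.linalg.norm(d),th)
L=[onz(W,p,18) for p in((250,116.5),(412,148.5))]; d=L[1]-L[0]; th=np.arctan2(d[1],d[0]); print('lip',L,np.linalg.norm(d),th,(L[0]+L[1])/2+64*np.array([np.sin(th),-np.cos(th),0]))
E
```

```text
[[248, 267], [273, 225], [285, 227], [286, 234], [292, 221], [310, 206], [330, 208], [346, 226], [350, 210], [386, 216], [396, 177], [263, 151]]
plate [array([462.4, 298.9,  52.6]), array([555.7, 291.7,  52.6])] 93.63667905850077 -0.07680172596124124
center from edge [505.5 249.4  52.6]
screws [array([449.8, 312.3,  18. ]), array([569.2, 304.6,  18. ])] 119.61036942814975 -0.06393013117209013
lip [array([446.5, 318.2,  18. ]), array([573.6, 308.7,  18. ])] 127.47998367791538 -0.07471320441038004 [505.2 249.7  18. ]
```

The plate is centred within 1 mm and the yaw matches to 0.01 rad. I'll lower it, slowing near the floor (TCP ≈59.8).

>>> {"op": "arm_command", "data": {
  "series": [
    {"linear":[0,0,0.01],"turn":0},
    {"linear":[0,0,0.01],"turn":0},
    {"linear":[0,0,0.006],"turn":0},
    {"linear":[0,0,0.003],"turn":0},
    {"linear":[0,0,0.002],"turn":0},
    {"linear":[0,0,0.001],"turn":0},
    {"linear":[0,0,0.001],"turn":0},
    {"linear":[0,0,0],"turn":0},
    {"linear":[0,0,0],"turn":0}
  ]
}}

```text
t: 8.35
ee_pos: [507.1, 250.9, 62.0]
orientation: [2.089, 2.346, 0.001]
ft_force: [-0.3, -0.2, -4.3]
width: 39.7
grasp_force: 30.0
```

>>> {"op": "arm_command", "data": {
  "series": [
    {"linear":[0,0,0.0005],"turn":0},
    {"linear":[0,0,0.0005],"turn":0},
    {"linear":[0,0,0],"turn":0},
    {"linear":[0,0,0],"turn":0}
  ]
}}

```text
t: 8.75
ee_pos: [507.0, 250.8, 60.8]
orientation: [2.089, 2.346, 0.0]
ft_force: [-0.3, 0.1, -4.3]
width: 39.4
grasp_force: 30.0
```

>>> {"op": "arm_command", "data": {
  "series": [
    {"linear":[0,0,0.0005],"turn":0},
    {"linear":[0,0,0],"turn":0},
    {"linear":[0,0,0],"turn":0}
  ]
}}

```text
t: 9.05
ee_pos: [507.0, 250.8, 60.3]
orientation: [-2.089, -2.346, 0.0]
ft_force: [-0.2, -0.0, -5.1]
width: 39.6
grasp_force: 30.0
```

>>> {"op": "arm_command", "data": {
  "series": [
    {"linear":[0,0,0.0005],"turn":0},
    {"linear":[0,0,0],"turn":0},
    {"linear":[0,0,0],"turn":0}
  ]
}}

```text
t: 9.35
ee_pos: [507.1, 250.8, 59.9]
orientation: [2.089, 2.346, 0.0]
ft_force: [0.2, 0.0, -3.2]
width: 39.6
grasp_force: 30.0
```

>>> {"op": "arm_command", "data": {
  "series": [
    {"linear":[0,0,0.0005],"turn":0},
    {"linear":[0,0,0],"turn":0},
    {"linear":[0,0,0],"turn":0}
  ]
}}

```text
t: 9.65
ee_pos: [507.1, 250.9, 59.9]
orientation: [2.089, 2.346, 0.0]
ft_force: [-2.9, -1.7, 6.3]
width: 39.5
grasp_force: 30.0
```

Contact: the force rose by about 10 N and z stopped at 59.9, as expected for the floor. I'll release, then go straight up.

>>> {"op": "arm_command", "data": {
  "series": [
    {"linear":[0,0,0],"turn":0},
    {"linear":[0,0,0],"turn":0},
    {"linear":[0,0,0],"turn":0},
    {"linear":[0,0,0],"turn":0},
    {"linear":[0,0,0],"turn":0},
    {"linear":[0,0,0],"turn":0},
    {"linear":[0,0,0],"turn":0},
    {"linear":[0,0,0],"turn":0},
    {"linear":[0,0,0],"turn":0},
    {"linear":[0,0,0],"turn":0}
  ],
  "jaw": 1
}}

```text
t: 10.65
ee_pos: [507.0, 250.8, 59.3]
orientation: [2.089, 2.346, 0.0]
ft_force: [0.8, 0.7, -0.1]
width: 87.8
grasp_force: 0.0
```

>>> {"op": "arm_command", "data": {
  "series": [
    {"linear":[0,0,-0.01],"turn":0},
    {"linear":[0,0,-0.02],"turn":0},
    {"linear":[0,0,-0.03],"turn":0},
    {"linear":[0,0,-0.03],"turn":0},
    {"linear":[0,0,-0.03],"turn":0},
    {"linear":[0,0,-0.03],"turn":0},
    {"linear":[-0.03,0,-0.02],"turn":0},
    {"linear":[-0.03,0,0],"turn":0},
    {"linear":[-0.03,0,0],"turn":0},
    {"linear":[0,0,0],"turn":0}
  ]
}}

```text
t: 11.65
ee_pos: [517.5, 158.9, 230.3]
orientation: [2.091, 2.343, 0.0]
ft_force: [0.5, 0.4, -0.1]
width: 87.5
grasp_force: 0.0
```

```bash
python3 - <<'E'
from h import *
o=ctrl.get_obs(); print(o['t'],o['ee_pos'],o['ft_force'])
D={n:img(n) for n in("scene","wrist")}
a=np.vstack([cv2.resize(D['wrist']['frame'],(480,300)),cv2.resize(D['scene']['frame'],(480,300))]); b=cv2.resize(D['scene']['frame'][150:240,370:480],(320,262)); c=np.zeros((600,320,3),np.uint8); c[:262]=b
cv2.imwrite('pics/f.png',np.hstack([a,c]))
E
```

```text
11.65 [517.49531277 158.9351349  230.2915809 ] [ 0.51320994  0.38569765 -0.06276217]
```

View pics/f.png

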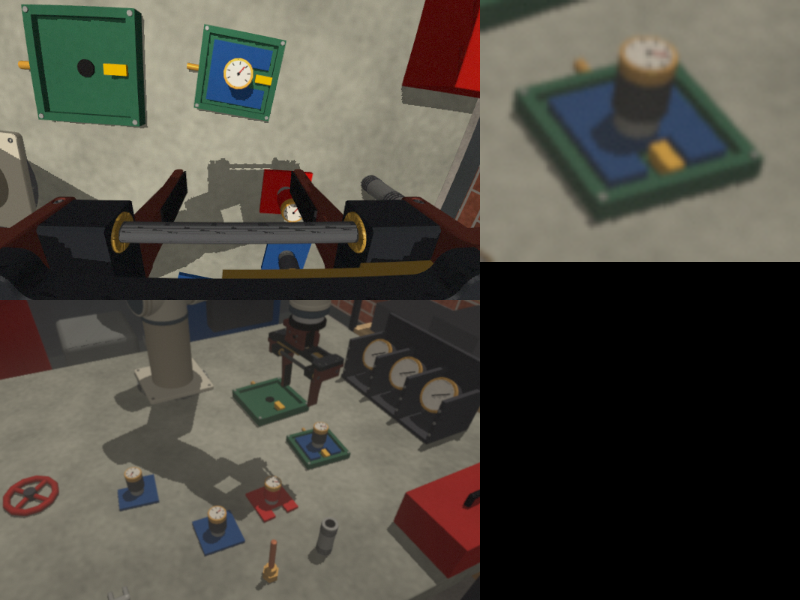

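The gauge lies flat in the cradle, dial up at (238,73), with its notch over the key (263,80). The other gauges have not moved and the gripper is clear.

```bash
python3 -c "
from workcell import ctrl
print(ctrl.close_job())"
```

```text
the job is handed in; nothing more can be done
None
```

The notched gauge is set dial up and flat in the 128 mm cradle with its notch over the yellow key, released at about 11 s with the other two gauges undisturbed, and the job is handed in.

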